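# Load a heel onto the turning drying stand

### The job

Cemented shoe heels are drying on the stand in front of the fan and should be kept moving. Twist the stand so that it turns freely, either way round, at about one turn in ten seconds; then fetch the heel from the wooden board, carry it close above the one empty dish and go round with that dish for at least four seconds without touching it, until your hand has its pace, and set the heel down in it upright and gently while the stand keeps turning. Let go and move clear, with the stand still turning and the other heels, the jar and the mug left standing.

Things in the scene. Friction and masses are not known exactly. Their poses are not given: they have to be found in the camera images.
- stand: The drying stand: round dark iron foot (diameter 210 mm) that stays fixed to the bench, with a column and, on a ball bearing, a turning spider of four flat arms at right angles, each carrying a round aluminium dish. Origin: centre of the foot's underside, on the bench and on the vertical turning axis. The dish centres are 130 mm from the axis.
- turner (a joint): Angle of the spider about the vertical axis (rad), 0 at the start, growing anticlockwise seen from above; no stops. It coasts: nominal inertia with the three heels 0.028 kg m2 (varies by about a third), viscous drag 0.0003 N m s plus dry friction 0.00012 N m, so 0.6 rad/s falls to about 0.4 rad/s in 20 s. Faster than 1.4 rad/s is too fast.
- knob (a point): Centre of the black round knob on top of the turning spider, on the turning axis, 162 mm above the bench. The knob is 40 mm in diameter and 33 mm high (from 147 to 180 mm above the bench) on a 16 mm rod; it turns with the spider, so grip it, twist and let go while twisting. There is 85 mm free from the axis to the nearest heel.
- dish_empty (a point): Centre of the inner floor of the one dish that has no heel, 79 mm above the bench, 130 mm from the axis; it goes round with the spider. Inner diameter 92 mm, outer diameter 102 mm, rim 8 mm above the inner floor.
- heel: The heel to be loaded, alone on the wooden board. D-shaped block heel, 43 mm deep, 40 mm wide, 60 mm high, on its rubber end. Origin: centre of its underside, z up. Flat breast face 22 mm towards -x, round back towards +x, 21 mm out at the top and 13 mm at the foot; the two flat sides, 20 mm to either side along y, run from x = -22 to 0 mm. Nominally 70 g (varies).
- board: Light wooden board, 150 x 130 x 14 mm, fixed flat on the bench, on which the heel stands. Origin: centre of its underside.
- jar: Bystander: brown glass jar with a steel cap, diameter 70 mm, height 90 mm. Origin: centre of its underside.
- mug: Bystander: steel mug, diameter 76 mm, height 85 mm. Origin: centre of its underside.
- heel_1: A heel already drying in a dish of the stand, the same shape as the heel to be loaded; it stands loose in its dish 90 degrees anticlockwise from the empty one. Origin: centre of its underside.
- heel_2: A heel already drying in a dish of the stand, the same shape as the heel to be loaded; it stands loose in its dish 180 degrees anticlockwise from the empty one. Origin: centre of its underside.
- heel_3: A heel already drying in a dish of the stand, the same shape as the heel to be loaded; it stands loose in its dish 270 degrees anticlockwise from the empty one. Origin: centre of its underside.
- dish_1 (a point): Centre of the inner floor of the dish that holds heel_1, 90 degrees anticlockwise (seen from above) from the empty one.
- dish_2 (a point): Centre of the inner floor of the dish that holds heel_2, 180 degrees anticlockwise (seen from above) from the empty one.
- dish_3 (a point): Centre of the inner floor of the dish that holds heel_3, 270 degrees anticlockwise (seen from above) from the empty one.

How it is judged:
On the way, in this order (a step that is already met when the one before it is completed fails the run):
1. the stand turns freely, at one turn in 18 s to one in 6 s, nobody touching it ((velocity of joint turner above 0.35 rad/s or velocity of joint turner below -0.35 rad/s) and not (velocity of joint turner above 1.05 rad/s or velocity of joint turner below -1.05 rad/s) and contact force between each of the arm, the fingers and stand below 0.1 N), for 0.5 s.
2. the held heel goes round with the empty dish for four seconds: within 20 mm of its centre sideways, its underside 3 to 60 mm above the dish floor, touching nothing of the stand, which keeps turning (horizontal distance between heel and dish_empty below 0.02 m and z of heel in the frame of dish_empty between 0.003 and 0.06 m and (velocity of joint turner above 0.2 rad/s or velocity of joint turner below -0.2 rad/s) and contact force between the fingers and heel above 0.3 N and contact force between each of heel, the fingers and stand below 0.1 N), for 4 s.
At the end, for the whole second after the job is handed in: The heel stands upright (within 0.1 rad) on the floor of the dish that was empty, its centre within 25 mm of the dish's centre, released; the stand is still turning at more than 0.1 rad/s; the three other heels stand in their dishes (within 25 mm of the centre), and the jar and mug stand upright (horizontal distance between heel and dish_empty below 0.025 m and z of heel in the frame of dish_empty between -0.004 and 0.004 m and angle between heel's own z axis and vertical below 0.1 rad and contact force between the fingers and heel below 0.1 N and (velocity of joint turner above 0.1 rad/s or velocity of joint turner below -0.1 rad/s) and distance between heel_1 and dish_1 below 0.025 m and angle between each of heel_1, heel_2, heel_3, jar, mug's own z axis and vertical below 0.15 rad and distance between heel_2 and dish_2 below 0.025 m and distance between heel_3 and dish_3 below 0.025 m); the robot touches nothing.
It fails at once if the heel touches the stand while the stand is not turning (under 0.05 rad/s) (contact force between heel and stand above 0.3 N and not (velocity of joint turner above 0.05 rad/s or velocity of joint turner below -0.05 rad/s)).
It fails at once if the stand is spun faster than 1.5 rad/s (velocity of joint turner above 1.5 rad/s or velocity of joint turner below -1.5 rad/s).
It fails at once if the heel is banged or pressed on the stand with more than 25 N (contact force between heel and stand above 25 N).
It fails at once if the heel is let go more than 15 mm above the dish floor (horizontal distance between heel and dish_empty below 0.06 m and z of heel in the frame of dish_empty above 0.015 m and contact force between the fingers and heel below 0.05 N).
It fails at once if a heel on the stand is knocked over or out of its dish, or the jar or the mug is knocked over or shoved more than 50 mm (not (distance between heel_1 and dish_1 below 0.025 m and angle between each of heel_1, heel_2, heel_3, jar, mug's own z axis and vertical below 0.15 rad and distance between heel_2 and dish_2 below 0.025 m and distance between heel_3 and dish_3 below 0.025 m) or distance of any of jar, mug from where it was at the start of the episode above 0.05 m).
It also fails if it takes over 58 s, if anything falls off the work surface, if the arm or the gripper's body presses on something with over 40 N, if the wrist force passes 120 N, or if a joint passes its speed limit or range.

### The arm

A 6-joint arm with a two-finger parallel gripper is mounted at the origin on the work surface. World frame = base frame: x ahead of the robot, y to its left, z up, the work surface at z = 0. Lengths are in m, angles in rad, forces in N, time in s.
With the tool pointing down it reaches from about 0.375 to 0.825 m from the base axis. Payload 5.5 kg.
Tool frame: the origin (TCP) lies at the very end of the fingers, on their centre line; the grasp point (between the pads) lies 19 mm behind it; z points along the fingers, y is the line along which they close (so a half turn about z gives the same grasp; the last joint's range is limited). The gripper opens to 85 mm and grips with 20 to 120 N. Pads are 22 mm wide; open, the fingers measure 114 mm over their backs; the gripper's body (76 mm by 85 mm) begins 54 mm behind the grasp point. The pads swing forward as they close: fully open they stand 13 mm farther back than shut.
Start: joints at [1.204, 0.314, -0.047, 1.21, 0, 1.571], TCP at [0.215, 0.56, 0.231] pointing down, gripper open.
Joint ranges: [-2.67, 2.67], [-0.69, 1.73], [-1.03, 1.25], [-2.08, 2.16], [-1.42, 1.45], [-3.14, 3.14]. Speed limits (rad/s): [2.39, 2.39, 3.01, 3.14, 3.14, 3.14].

### API

Orientations are given as a 3x3 rotation matrix whose columns are the frame's x, y, z axes.
In Python, from plant import env gives the robot as it stands.
- The arm moves only by the tool jog_arm, never from a script. Its argument "plan" is a list of rows, each a list of 7 numbers: the turn, a rotation vector about the tool's x, y, z in degrees, then the shift along the tool's x, y, z in cm, then the closure, from 0 (fully open) to 1 (shut). A call has 1 to 10 rows; each row shifts and turns the commanded pose from where the row before left it, along the tool's axes as they then stand; what a row does not reach is not made up. A row lasts 1/10 s, in which the tool goes at most 50 mm and 8.59 degrees, less where a joint would pass 70% of its speed; a pose out of reach is approached as far as the arm can. A call with a gripper value outside its range is refused whole. The fingers move at their own pace and stop on an object; "grip_force" is the grip in N (left out, the last holds). Time passes only in rows, so rows that do not move let the fingers close. It gives the time, the measured TCP pose, the force, the opening and the grip force at its end, in the units of the state.
- env.read_state(): the state, without advancing time (a new reading comes with each control period).
- env.get_image(name): name is "scene" or "top"; returns a dict with "img" (384x512x3 uint8, blue, green, red), "mtx" (3x3 intrinsics, pixels), "world_to_cam" (4x4, takes a point from world to camera coordinates). Camera axes: x right, y down, z forward; pixel columns grow to the right and rows downward; lengths in m; the calibration is good to about 2 mm. A picture is of the moment at which its call begins. There is no depth.
- env.finish_job(): hands the job in; it is judged then, once.
The state is a dict: "time": time; "joints": joint angles; "qvel": joint speeds; "joint_efforts": joint torques, N m; "position": TCP position; "ee_rot": TCP orientation; "ft_force": force on the tool from outside, world axes, zero at the start; "moment": the same for the moment, N m; "finger_gap": finger opening in m; "finger_force": force on a finger pad.
Only numpy, scipy, OpenCV 4.12 (cv2) and the standard library are available. Lean on these libraries where they do the work, as an engineer would, in place of code of your own. Each camera call takes 0.05 s, during which the arm holds its last target. There are 200 camera calls.

## Working session

There is one attempt and no reset: what is moved stays moved. The work goes in short steps, Python scripts to look and compute and a tool call to move; the robot and the scene stay as the last step left them, time stands still between calls to the robot, and variables do not carry over. Pictures are saved under pics/ and viewed, at most 10 in all, crops included, and the job is handed in when it is done.

Besides the shell and the picture viewer there is one more tool, called after "Call:" by a JSON object that holds its "op" and its "data", one argument or row to a line. jog_arm: Moves the arm, as the interface text tells. Its arguments: {"type":"object","properties":{"plan":{"type":"array","items":{"type":"array","items":{"type":"number"}}},"grip_force":{"type":"number"}},"required":["plan"]}

```bash
ls; mkdir -p pics; python3 - <<'E'
from plant import env
import cv2,numpy as np
for n in("top","scene"):
    d=env.get_image(n); cv2.imwrite(f"pics/{n}0.png",cv2.resize(d["img"],(768,576),interpolation=cv2.INTER_CUBIC))
    print(n,d["mtx"].tolist(),np.round(d["world_to_cam"],4).tolist())
s=env.read_state(); print(s)
E
```

```text
pics
top [[442.7141544161782, 0.0, 262.42683718633526], [0.0, 442.7141544161782, 192.79894944299025], [0.0, 0.0, 1.0]] [[-0.0049, -1.0, -0.0087, -0.0149], [-0.9995, 0.0051, -0.0317, 0.5017], [0.0318, 0.0085, -0.9995, 1.2945], [0.0, 0.0, 0.0, 1.0]]
scene [[407.54466738384053, 0.0, 245.9717853557426], [0.0, 407.54466738384053, 193.89398490594107], [0.0, 0.0, 1.0]] [[0.2946, 0.9556, 0.0062, -0.1398], [0.6036, -0.181, -0.7765, -0.232], [-0.7409, 0.2325, -0.6301, 1.5845], [0.0, 0.0, 0.0, 1.0]]
{'time': 0.1, 'joints': array([ 1.20398913e+00,  3.14175088e-01, -4.79370516e-02,  1.21019852e+00,
        5.45954337e-06,  1.57076237e+00]), 'qvel': array([-0.00153471, -0.00160537,  0.00165892,  0.00020339, -0.00106838,
        0.00010606]), 'joint_efforts': array([-1.31351053e-04, -5.40766203e+01,  3.40541446e+01,  1.11228868e-02,
       -9.73514670e-05,  1.94129274e-05]), 'position': array([0.21500175, 0.55962187, 0.23052735]), 'ee_rot': array([[-9.33489331e-01,  3.58604751e-01, -5.48192906e-04],
       [ 3.58605170e-01,  9.33488264e-01, -1.41163966e-03],
       [ 5.51095565e-06, -1.51433537e-03, -9.99998853e-01]]), 'ft_force': array([-0.19753601,  0.55787674,  0.10461747]), 'moment': array([-0.0338452 ,  0.06294622,  0.01041606]), 'finger_force': 0.0, 'finger_gap': 0.08505807566468268}
```

View pics/top0.png

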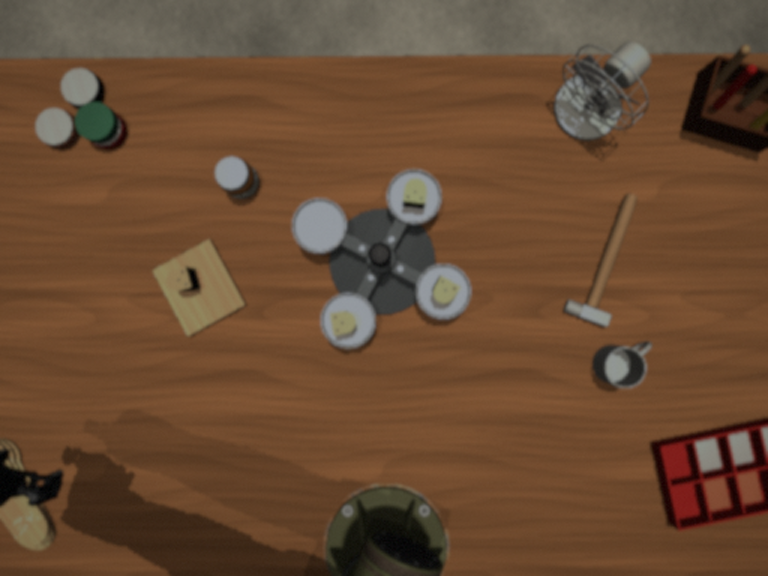

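View pics/scene0.png

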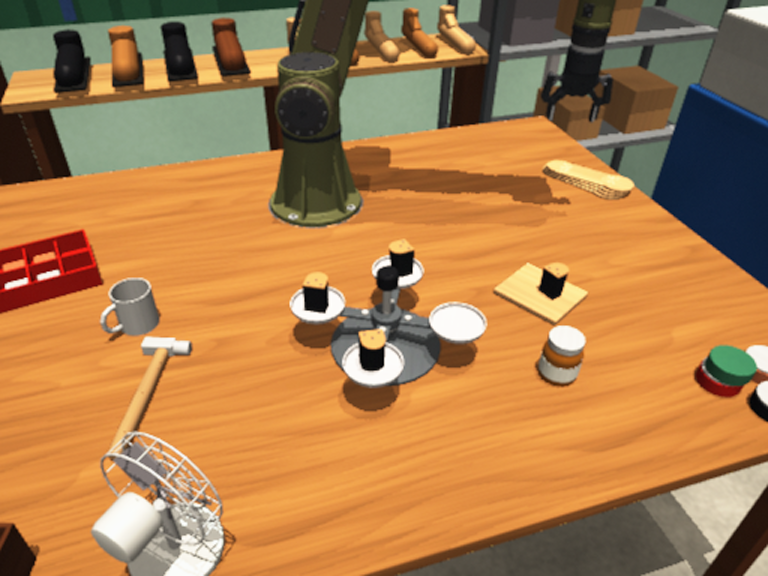

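The top view shows the knob at about (380,254), empty dish (320,226), board heel (187,280), jar (233,172) and mug (620,366), all in pixels scaled by 1.5. I'll enlarge the board heel next.

```bash
cat > h.py <<'E'
import numpy as np,cv2
from plant import env
def p2w(d,u,v,z):
    W=d["world_to_cam"];R=W[:3,:3];t=W[:3,3];c=-R.T@t
    r=R.T@np.linalg.inv(d["mtx"])@np.array([u,v,1.]);return c+r*(z-c[2])/r[2]
def w2p(d,P):
    P=np.atleast_2d(P);W=d["world_to_cam"];q=(P@W[:3,:3].T+W[:3,3])@d["mtx"].T;return q[:,:2]/q[:,2:]
E
python3 - <<'E'
from h import *
d=env.get_image("top"); np.save("/tmp/t.npy",d["img"])
s=1/1.5
for n,u,v,z in[("knob",380,254,.18),("empty",320,226,.083),("d1?",348,321,.083),("d2?",443,293,.083),("d3",414,198,.083),("jar",232,171,.09),("board0",209,240,.014),("b1",245,303,.014),("b2",190,335,.014),("b3",153,272,.014)]:
    print(n,np.round(p2w(d,u*s,v*s,z),4))
e=env.get_image("scene")
a=cv2.resize(d["img"][150:230,90:190],None,fx=6,fy=6,interpolation=cv2.INTER_CUBIC)
b=cv2.resize(e["img"][165:215,330:395],None,fx=6,fy=6,interpolation=cv2.INTER_CUBIC)
cv2.imwrite("pics/c1.png",a); cv2.imwrite("pics/c2.png",b)
E
```

```text
knob [0.5563 0.0041 0.18  ]
empty [0.6172 0.118  0.083 ]
d1? [0.4409 0.0665 0.083 ]
d2? [ 0.4917 -0.1092  0.083 ]
d3 [ 0.6683 -0.0567  0.083 ]
jar [0.7195 0.2802 0.09  ]
board0 [0.5998 0.3442 0.014 ]
b1 [0.4759 0.2732 0.014 ]
b2 [0.414  0.3807 0.014 ]
b3 [0.5376 0.454  0.014 ]
```

View pics/c1.png

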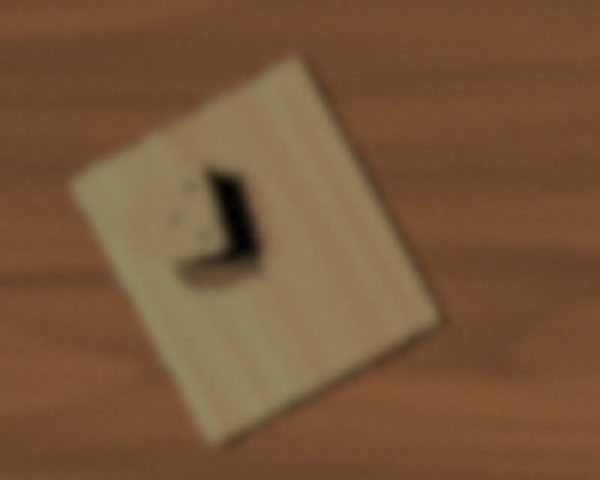

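View pics/c2.png

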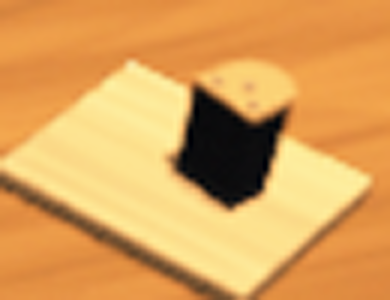

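The crops show the heel's breast facing roughly −y. Its top breast edge runs (210,168)–(228,250) in c1 and (193,84)–(258,124) in c2. The foot's front corner is at (232,208) in c2.

```bash
python3 - <<'E'
from h import *
d=env.get_image("top");e=env.get_image("scene")
T=lambda x,y,z:p2w(d,(x+.5)/6-.5+90,(y+.5)/6-.5+150,z)
S=lambda x,y,z:p2w(e,(x+.5)/6-.5+330,(y+.5)/6-.5+165,z)
for n,a in[("T far",T(210,168,.074)),("T near",T(228,250,.074)),("Tbot far",T(240,172,.014)),("Tbot near",T(260,250,.014)),("S near",S(193,84,.074)),("S far",S(258,124,.074)),("Sbot far",S(232,208,.014)),("Sbot near",S(176,163,.014))]:print(n,np.round(a,4))
g=lambda P,q:None
# model overlay fit helper: candidate pose -> pixels
# stand knob & dishes from scene
for n,u,v,z in[("knob",387,275,.18),("empty",458,322,.085),("d1",398,269,.085)]:print(n,np.round(p2w(e,u/1.5,v/1.5,z),4))
# stand: ellipse fit on dish rims in top: brightness threshold, saturation
hsv=cv2.cvtColor(d["img"],cv2.COLOR_BGR2HSV)
m=((hsv[...,1]<60)&(hsv[...,2]>100)).astype(np.uint8)
n,l,st,c=cv2.connectedComponentsWithStats(m)
for i in range(1,n):
    if st[i,4]>60: 
        cs,_=cv2.findContours((l==i).astype(np.uint8),cv2.RETR_EXTERNAL,cv2.CHAIN_APPROX_NONE)
        h=cv2.convexHull(cs[0]); 
        if len(h)>5:
            (u,v),ax,_=cv2.fitEllipse(h); print(np.round([u,v,*ax],1),np.round(p2w(d,u,v,.087),4))
E
```

```text
T far [0.5442 0.3682 0.074 ]
T near [0.5058 0.3596 0.074 ]
Tbot far [0.5462 0.3727 0.014 ]
Tbot near [0.5079 0.3628 0.014 ]
S near [0.5096 0.3584 0.074 ]
S far [0.5485 0.3727 0.074 ]
Sbot far [0.5423 0.375  0.014 ]
Sbot near [0.5008 0.3658 0.014 ]
knob [0.5713 0.0014 0.18  ]
empty [0.6227 0.1211 0.085 ]
d1 [0.4425 0.0699 0.085 ]
[ 77.7  21.2  51.2 159.2] [0.9838 0.4983 0.087 ]
[158.3   7.4  18.2  28.7] [1.0211 0.2716 0.087 ]
[183.1   4.9  13.8  21.8] [1.0276 0.202  0.087 ]
[319.9  23.6  81.9 270.4] [ 0.9713 -0.1808  0.087 ]
[52.3 57.2 23.9 24.3] [0.8822 0.5688 0.087 ]
[384.8  71.6  28.3  41.1] [ 0.8345 -0.3601  0.087 ]
[35.4 83.7 23.8 24.4] [0.8076 0.6155 0.087 ]
[402.6  78.3  17.2  22.3] [ 0.8154 -0.4091  0.087 ]
[153.6 114.7  21.5  22.3] [0.7183 0.2839 0.087 ]
[275.8 130.5  35.9  36.5] [ 0.6718 -0.056   0.087 ]
[212.4 149.9  36.1  36.6] [0.6189 0.1201 0.087 ]
[295.2 193.7  36.3  37. ] [ 0.4961 -0.1084  0.087 ]
[231.5 213.2  36.4  36.5] [0.4433 0.0675 0.087 ]
[393.2 208.4   9.9  35.7] [ 0.4542 -0.378   0.087 ]
[410.6 244.   14.7  21.8] [ 0.3563 -0.4242  0.087 ]
[493.6 298.4  14.7  23.8] [ 0.2073 -0.6478  0.087 ]
[471.8 302.8  17.6  22.5] [ 0.1956 -0.5882  0.087 ]
```

Call:
{"op": "jog_arm", "data": {
  "plan": [
    [0,0,0,-1.7,-1.3,0,0],
    [0,0,0,-3.5,-2.65,0,0],
    [0,0,0,-3.5,-2.65,0,0],
    [0,0,0,-3.5,-2.65,0,0],
    [0,0,0,-3.5,-2.65,0,0],
    [0,0,0,-3.5,-2.65,0,0],
    [0,0,0,-3.5,-2.65,0,0],
    [0,0,0,-3.5,-2.65,0,0],
    [0,0,0,-3.5,-2.65,0,0],
    [0,0,0,-3.5,-2.65,0,0]
  ],
  "grip_force": 25
}}

```text
time: 1.3
position: [0.4356, 0.2046, 0.2315]
ee_rot: [[-0.934, 0.359, 0.001], [0.359, 0.934, 0.0], [-0.0, 0.0, -1.0]]
ft_force: [0.6, 0.5, 0.4]
finger_gap: 0.0856
finger_force: 0.0
```

Call:
{"op": "jog_arm", "data": {
  "plan": [
    [0,0,0,-3.5,-2.65,0,0],
    [0,0,0,-3.5,-2.65,0,0],
    [0,0,0,-3.5,-2.65,0,0],
    [0,0,0,-3.5,-2.65,0,0],
    [0,0,0,-3.0,-2.3,0,0],
    [0,0,0,-1.5,-1.2,0,0],
    [0,0,0,0,0,0,0]
  ]
}}

```text
time: 2.0
position: [0.5581, 0.006, 0.2309]
ee_rot: [[-0.932, 0.362, 0.0], [0.362, 0.932, -0.001], [-0.0, -0.0, -1.0]]
ft_force: [-0.8, 0.1, -0.4]
finger_gap: 0.0854
finger_force: 0.0
```

```bash
python3 - <<'E'
from h import *
s=env.read_state();R=s["ee_rot"]
print(s["time"],s["joints"],s["position"],np.degrees(np.arctan2(R[1,1],R[0,1])), R.T@(np.array([.5575,.0058,.148])-s["position"])*100)
E
```

```text
2.0 [ 1.10005101e-02  2.34637749e-01 -1.52180037e-01  1.18386665e+00
 -5.39278006e-04  3.81314262e-01] [0.558073   0.00596088 0.23094382] 68.78257920215869 [ 0.05011942 -0.03192815  8.29438264]
```

Call:
{"op": "jog_arm", "data": {
  "plan": [
    [0,0,0,0,0,2,0],
    [0,0,0,0,0,3,0],
    [0,0,0,0,0,2.2,0],
    [0,0,0,0,0,1,0],
    [0,0,0,0,0,0,0.3],
    [0,0,0,0,0,0,0.6],
    [0,0,0,0,0,0,1],
    [0,0,0,0,0,0,1]
  ],
  "grip_force": 25
}}

```text
time: 2.8
position: [0.5571, 0.0057, 0.1511]
ee_rot: [[-0.933, 0.36, 0.001], [0.36, 0.933, -0.006], [-0.003, -0.005, -1.0]]
ft_force: [-4.4, -8.5, 6.0]
finger_gap: 0.0388
finger_force: 25.5
```

Call:
{"op": "jog_arm", "data": {
  "plan": [
    [0,0,0,0,0,0,1],
    [0,0,0,0,0,0,1]
  ]
}}

```text
time: 3.0
position: [0.5571, 0.0057, 0.1511]
ee_rot: [[-0.933, 0.36, 0.001], [0.36, 0.933, -0.006], [-0.003, -0.005, -1.0]]
ft_force: [-4.5, -8.4, 6.3]
finger_gap: 0.0388
finger_force: 25.5
```

Call:
{"op": "jog_arm", "data": {
  "plan": [
    [0,0,-0.5,0,0,0,1],
    [0,0,-1.2,0,0,0,1],
    [0,0,-2.0,0,0,0,1],
    [0,0,-2.8,0,0,0,1],
    [0,0,-3.4,0,0,0,1],
    [0,0,-3.7,0,0,0,1],
    [0,0,-3.7,0,0,0,1],
    [0,0,-3.7,0,0,0,1],
    [0,0,-3.7,0,0,0,0],
    [0,0,-3.7,0,0,0,0]
  ]
}}

```text
time: 4.0
position: [0.5578, 0.0082, 0.1506]
ee_rot: [[-0.991, -0.131, 0.002], [-0.131, 0.991, 0.0], [-0.002, -0.0, -1.0]]
ft_force: [0.2, 0.2, -0.4]
finger_gap: 0.0666
finger_force: 0.0
```

Call:
{"op": "jog_arm", "data": {
  "plan": [
    [0,0,-3.7,0,0,0,0],
    [0,0,-3.7,0,0,0,0],
    [0,0,-3.0,0,0,0,0],
    [0,0,-1.5,0,0,-1,0],
    [0,0,0,0,0,-3,0],
    [0,0,0,0,0,-3,0],
    [0,0,0,0,0,-2,0]
  ]
}}

```text
time: 4.7
position: [0.5581, 0.0083, 0.2431]
ee_rot: [[-0.944, -0.33, 0.004], [-0.33, 0.944, 0.0], [-0.004, -0.001, -1.0]]
ft_force: [0.0, 0.4, -0.1]
finger_gap: 0.0851
finger_force: 0.0
```

```bash
cat >> h.py <<'E'
AX=np.array([.5575,.0058])
def dishes(im=None):
    """time-tagged angle (deg, mod 90 -> resolved by emptiness) of the empty dish from the top camera"""
    t=env.read_state()["time"];d=env.get_image("top");im=d["img"]
    hsv=cv2.cvtColor(im,cv2.COLOR_BGR2HSV);m=((hsv[...,1]<60)&(hsv[...,2]>100)).astype(np.uint8)
    n,l,st,c=cv2.connectedComponentsWithStats(m);out=[]
    for i in range(1,n):
        if st[i,4]<100 : continue
        cs,_=cv2.findContours((l==i).astype(np.uint8),cv2.RETR_EXTERNAL,cv2.CHAIN_APPROX_NONE)
        h=cv2.convexHull(cs[0])
        if len(h)<6: continue
        (u,v),ax,_=cv2.fitEllipse(h)
        if not(33<min(ax) and max(ax)<40): continue
        p=p2w(d,u,v,.087)[:2]-AX
        if abs(np.hypot(*p)-.13)<.012:
            k=np.zeros_like(m);cv2.circle(k,(int(round(u)),int(round(v))),14,1,-1)
            out.append((round(np.degrees(np.arctan2(p[1],p[0])),1),round(m[k>0].mean(),2),round(np.hypot(*p),4)))
    return t,out
E
python3 - <<'E'
from h import *
print(dishes());print(dishes())
s=env.read_state();R=s["ee_rot"];a=np.radians(15)
print(s["time"],s["joints"],s["position"],np.degrees(np.arctan2(R[1,1],R[0,1])), R.T@(np.array([.5228,.3775,.15])-s["position"])*100)
E
```

```text
(4.7, [(np.float64(-64.3), np.float64(0.61), np.float64(0.1301))])
(4.75, [(np.float64(-62.7), np.float64(0.6), np.float64(0.1305))])
4.8 [ 1.48920851e-02  2.25874371e-01 -1.33364302e-01  1.20407771e+00
  2.70767038e-05 -3.21364617e-01] [0.55948789 0.00834152 0.24408149] 109.26561998348888 [-8.6505064  36.08092484  9.38556005]
```

Call:
{"op": "jog_arm", "data": {
  "plan": [
    [0,0,0,-0.5,2.1,0,0],
    [0,0,0,-1.0,4.2,0,0],
    [0,0,0,-1.0,4.2,0,0],
    [0,0,0,-1.0,4.2,0,0],
    [0,0,0,-1.0,4.2,0,0],
    [0,0,0,-1.0,4.2,0,0],
    [0,0,0,-1.0,4.2,0,0],
    [0,0,0,-1.0,4.2,0,0],
    [0,0,3,-0.75,3.1,0,0],
    [0,0,6,-0.4,1.5,0,0]
  ]
}}

```text
time: 5.8
position: [0.5192, 0.3805, 0.2387]
ee_rot: [[-0.984, -0.178, -0.001], [-0.178, 0.984, 0.0], [0.001, 0.001, -1.0]]
ft_force: [-0.6, -0.3, -0.5]
finger_gap: 0.0855
finger_force: 0.0
```

Call:
{"op": "jog_arm", "data": {
  "plan": [
    [0,0,8,0,0,1,0],
    [0,0,8,0,0,1,0],
    [0,0,8,0,0,1,0],
    [0,0,8,0,0,1,0],
    [0,0,8,0,0,1,0],
    [0,0,8,0,0,1,0],
    [0,0,8,0,0,1,0],
    [0,0,8,0,0,1,0],
    [0,0,8,0,0,1,0],
    [0,0,8,0,0,0.4,0]
  ]
}}

```text
time: 6.8
position: [0.5195, 0.3771, 0.1438]
ee_rot: [[-0.341, 0.94, -0.002], [0.94, 0.341, -0.001], [-0.001, -0.002, -1.0]]
ft_force: [-0.2, -0.4, -0.1]
finger_gap: 0.0856
finger_force: 0.0
```

Call:
{"op": "jog_arm", "data": {
  "plan": [
    [0,0,4,0,0,0,0],
    [0,0,1,0,0,0,0],
    [0,0,0,0,0,0,0]
  ]
}}

```text
time: 7.1
position: [0.5202, 0.3776, 0.1452]
ee_rot: [[-0.265, 0.964, -0.0], [0.964, 0.265, -0.0], [-0.0, -0.0, -1.0]]
ft_force: [0.5, 0.3, 1.1]
finger_gap: 0.0855
finger_force: 0.0
```

```bash
python3 - <<'E'
from h import *
print(dishes())
s=env.read_state();R=s["ee_rot"]
print(s["time"],s["joints"],s["position"],np.degrees(np.arctan2(R[1,1],R[0,1])),R[:,2], R.T@(np.array([.5228,.3775,.039])-s["position"])*100)
d=env.get_image("scene")["img"]
cv2.imwrite("pics/g.png",cv2.resize(d[120:220,310:430],None,fx=5,fy=5,interpolation=cv2.INTER_CUBIC))
E
```

```text
(7.1, [(np.float64(21.9), np.float64(0.63), np.float64(0.1295)), (np.float64(-68.2), np.float64(0.67), np.float64(0.1292)), (np.float64(112.0), np.float64(0.64), np.float64(0.1298)), (np.float64(-158.3), np.float64(1.0), np.float64(0.1293))])
7.15 [ 6.27832437e-01  4.36462896e-01 -6.90262035e-02  1.06523884e+00
 -1.23508350e-05  1.93065475e+00] [0.52028348 0.37761675 0.14530344] 15.353779958602345 [ 6.26001020e-05  3.01740768e-05 -9.99999998e-01] [-0.07802378  0.23885249 10.6303596 ]
```

View pics/g.png

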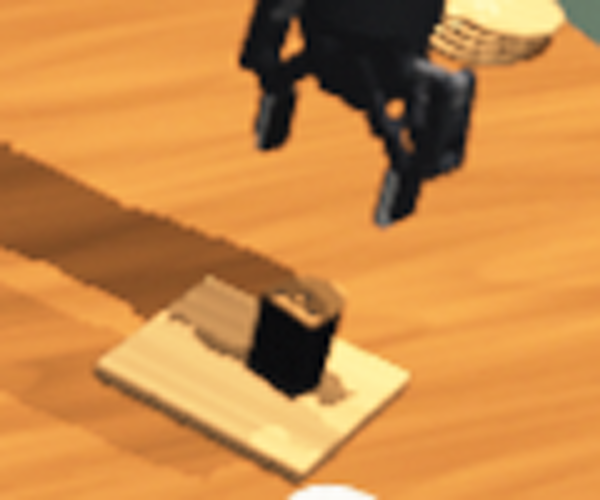

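The gripper stands aligned above the heel, with the fingers straddling its flat sides. I'll descend and grip.

Call:
{"op": "jog_arm", "data": {
  "plan": [
    [0,0,0,0,0.2,2,0],
    [0,0,0,0,0,3,0],
    [0,0,0,0,0,3,0],
    [0,0,0,0,0,1.8,0],
    [0,0,0,0,0,0.8,0],
    [0,0,0,0,0,0,0.3],
    [0,0,0,0,0,0,0.6],
    [0,0,0,0,0,0,1],
    [0,0,0,0,0,0,1],
    [0,0,0,0,0,0,1]
  ],
  "grip_force": 25
}}

```text
time: 8.2
position: [0.5232, 0.3789, 0.0409]
ee_rot: [[-0.264, 0.965, 0.002], [0.965, 0.264, 0.002], [0.001, 0.003, -1.0]]
ft_force: [-1.1, 0.1, 7.8]
finger_gap: 0.0398
finger_force: 26.3
```

Call:
{"op": "jog_arm", "data": {
  "plan": [
    [0,0,0,0,0,0,1],
    [0,0,0,0,0,-2,1],
    [0,0,0,0,0,-3.5,1],
    [0,0,0,0,0,-4,1],
    [0,0,0,0,0,-3,1],
    [0,0,0,0,0,-1,1]
  ]
}}

```text
time: 8.8
position: [0.5238, 0.3793, 0.1784]
ee_rot: [[-0.264, 0.965, 0.005], [0.965, 0.264, 0.003], [0.002, 0.005, -1.0]]
ft_force: [0.4, 0.0, -1.2]
finger_gap: 0.0397
finger_force: 25.6
```

```bash
python3 - <<'E'
from h import *
print(dishes())
s=env.read_state();R=s["ee_rot"]
print(s["time"],s["joints"],s["position"],np.degrees(np.arctan2(R[1,1],R[0,1])),R[:,2],s["finger_gap"],s["finger_force"])
a=env.get_image("scene");b=env.get_image("top")
def crop(d,h):
    u,v=w2p(d,s["position"])[0];u,v=int(u),int(v);print(u-h,v-h);return cv2.resize(d["img"][max(v-h,0):v+h,max(u-h,0):u+h],(390,390),interpolation=cv2.INTER_CUBIC)
cv2.imwrite("pics/k.png",np.hstack([crop(a,40),crop(b,40)]))
E
```

```text
(8.8, [(np.float64(-9.4), np.float64(0.64), np.float64(0.1294)), (np.float64(80.7), np.float64(0.62), np.float64(0.1294)), (np.float64(-99.6), np.float64(1.0), np.float64(0.1292)), (np.float64(170.6), np.float64(0.71), np.float64(0.1297))])
8.85 [ 6.26779307e-01  4.19878290e-01 -1.68492953e-02  1.12840117e+00
 -3.53738709e-05  1.93076997e+00] [0.52378273 0.37930556 0.17827017] 15.28653356152931 [ 0.00461101  0.00329559 -0.99998394] 0.039783527451044014 25.55329978466034
337 111
67 142
```

View pics/k.png

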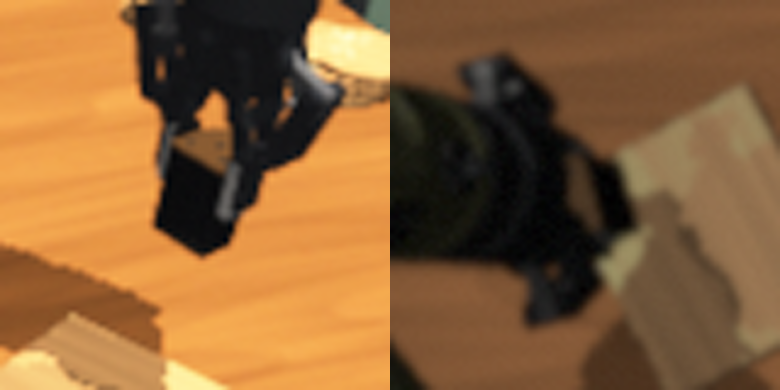

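The heel is held square in the gripper, about 27 mm of it below the TCP. Next is a small planner that models the dish phase and my commanded pose.

```bash
cat > pl.py <<'E'
from h import *
import json,os
from scipy.optimize import least_squares
OFF=.010; HB=.027; F=.079   # heel centre along tool x, heel bottom below TCP, dish floor
def load(): return json.load(open("st.json"))
def save(s): json.dump(s,open("st.json","w"))
def look(S):
    t,o=dishes(); pred=theta(S,t)
    ds=[(a-pred+45)%90-45 for a,_,_ in o]
    print("t",t,"theta pred",round(pred,1),"resid",np.round(ds,1))
    if ds and abs(np.median(ds))<30: S["obs"].append((float(t),float(pred+np.median(ds))))
    S["fit"]=fit(S)
def model(p,dt): # th0,w0 deg; dw/dt=-(k w+c)
    k,c=.0107,.0043*57.3; w=p[1]; return p[0]+(w+c/k)*(1-np.exp(-k*dt))/k-c/k*dt
def fit(S):
    o=np.array(S["obs"]); t0=o[0,0]
    if len(o)<3: return S["fit"]
    w=np.where(o[:,0]>o[-1,0]-8,1,.3)
    return list(least_squares(lambda p:(model(p,o[:,0]-t0)-o[:,1])*w,S["fit"]).x)
def theta(S,t): return float(model(S["fit"],t-S["obs"][0][0]))
def omega(S,t): return theta(S,t+.5)-theta(S,t-.5)
def heel(pos,al):
    a=np.radians(al); return np.array(pos[:2])+OFF*np.array([-np.sin(a),np.cos(a)])
def report(S):
    s=env.read_state();R=s["ee_rot"];al=np.degrees(np.arctan2(R[1,1],R[0,1]));t=s["time"]
    th=np.radians(theta(S,t)); dc=AX+.13*np.array([np.cos(th),np.sin(th)])
    e=heel(s["position"],al)-dc; u=np.array([np.cos(th),np.sin(th)]);v=np.array([-u[1],u[0]])
    c=S["cmd"]
    print(f"t {t:.2f} th {theta(S,t):.1f} om {omega(S,t):.1f} al {al:.1f} heel-dish radial {e@u*1e3:.1f} tang {e@v*1e3:.1f} mm, h {1e3*(s['position'][2]-HB-F):.1f}; cmd-meas mm {np.round((np.array(c[:3])-s['position'])*1e3,1)} dal {(c[3]-al+180)%360-180:.1f} gap {s['finger_gap']:.4f} f {s['finger_force']:.1f} ft {np.round(s['ft_force'],1)} q1 {s['joints'][0]:.2f} q6 {s['joints'][5]:.2f}")
    return t
def plan(S,n,hs,rot,lead,grip,wait=None,vmax=44):
    """n rows; hs heights of heel above dish floor (mm) at each row end; rot: list/bool turn with dish; wait: min angle"""
    t=env.read_state()["time"]; x,y,z,al=S["cmd"]; rows=[]
    for i in range(n):
        tt=t+.1*(i+1)+lead; th=theta(S,tt)
        if wait is not None: th=max(wait,th)
        dal=round(omega(S,tt)*.1,1) if rot[i] else 0.
        a0=np.radians(al); ax=np.array([-np.sin(a0),np.cos(a0)]); ay=np.array([np.cos(a0),np.sin(a0)])
        a1=np.radians(al+dal); T=AX+.13*np.array([np.cos(np.radians(th)),np.sin(np.radians(th))])-OFF*np.array([-np.sin(a1),np.cos(a1)])
        d=np.array([*(T-[x,y]),F+HB+hs[i]/1e3-z]); m=np.linalg.norm(d)
        if m>vmax/1e3: d*=vmax/1e3/m
        r=[round(float(d[:2]@ax)*100,2),round(float(d[:2]@ay)*100,2),round(-float(d[2])*100,2)]
        x,y=np.array([x,y])+(r[0]*ax+r[1]*ay)/100; z-=r[2]/100; al+=dal
        rows.append([0,0,-dal if dal else 0,*[v+0. for v in r],grip[i]])
    S["cmd"]=[float(x),float(y),float(z),float(al)]; print(json.dumps(rows)); save(S)
E
python3 - <<'E'
from pl import *
S=dict(obs=[(4.7,115.7),(7.1,201.7),(8.8,260.4)],fit=[115.7,36.5],cmd=None)
S["fit"]=fit(S);look(S)
s=env.read_state();S["cmd"]=[*map(float,s["position"]),15.29]
report(S)
print([round(theta(S,t)) for t in(10,11,12,13,14)],S["fit"])
plan(S,10,[95]*10,[0]*10,0,[1]*10,wait=405)
E
```

```text
t 8.95 theta pred 265.5 resid [0.2 0.4 0.1 0.3]
t 9.00 th 267.3 om 33.9 al 15.3 heel-dish radial -509.3 tang -56.4 mm, h 66.8; cmd-meas mm [0. 0. 0.] dal 0.0 gap 0.0398 f 25.6 ft [ 0.5  0.2 -1.4] q1 0.63 q6 1.93
[301, 334, 366, 398, 429] [np.float64(115.68103156544493), np.float64(36.61502451684245)]
[[0, 0, 0, -4.33, 0.68, -0.39, 1], [0, 0, 0, -4.33, 0.68, -0.39, 1], [0, 0, 0, -4.33, 0.68, -0.39, 1], [0, 0, 0, -4.33, 0.69, -0.39, 1], [0, 0, 0, -4.33, 0.69, -0.39, 1], [0, 0, 0, -4.33, 0.68, -0.39, 1], [0, 0, 0, -4.33, 0.69, -0.38, 1], [0, 0, 0, -1.07, 0.16, -0.1, 1], [0, 0, 0, 0.0, 0.0, 0.0, 1], [0, 0, 0, 0.0, 0.0, 0.0, 1]]
```

Call:
{"op": "jog_arm", "data": {
  "plan": [
    [0,0,0,-4.33,0.68,-0.39,1],
    [0,0,0,-4.33,0.68,-0.39,1],
    [0,0,0,-4.33,0.68,-0.39,1],
    [0,0,0,-4.33,0.69,-0.39,1],
    [0,0,0,-4.33,0.69,-0.39,1],
    [0,0,0,-4.33,0.68,-0.39,1],
    [0,0,0,-4.33,0.69,-0.38,1],
    [0,0,0,-1.07,0.16,-0.1,1],
    [0,0,0,0,0,0,1],
    [0,0,0,0,0,0,1]
  ]
}}

```text
time: 10.0
position: [0.6515, 0.0891, 0.2007]
ee_rot: [[-0.264, 0.965, -0.003], [0.965, 0.264, 0.0], [0.001, -0.003, -1.0]]
ft_force: [-0.1, -0.2, -1.2]
finger_gap: 0.0397
finger_force: 25.5
```

```bash
python3 - <<'E'
from pl import *
S=load();look(S);report(S);plan(S,10,[95]*10,[0]*10,0.05,[1]*10,wait=405)
E
```

```text
t 10.0 theta pred 300.9 resid [-0.   0.1]
t 10.05 th 302.6 om 33.3 al 15.3 heel-dish radial -159.5 tang 127.3 mm, h 95.1; cmd-meas mm [ 0.5 -1.6 -0.1] dal -0.1 gap 0.0396 f 25.5 ft [ 0.6  0.4 -1.4] q1 0.14 q6 1.44
[[0, 0, 0, 0.0, 0.0, 0.0, 1], [0, 0, 0, 0.0, 0.0, 0.0, 1], [0, 0, 0, 0.0, 0.0, 0.0, 1], [0, 0, 0, 0.0, 0.0, 0.0, 1], [0, 0, 0, 0.0, 0.0, 0.0, 1], [0, 0, 0, 0.0, 0.0, 0.0, 1], [0, 0, 0, 0.0, 0.0, 0.0, 1], [0, 0, 0, 0.0, 0.0, 0.0, 1], [0, 0, 0, 0.0, 0.0, 0.0, 1], [0, 0, 0, 0.0, 0.0, 0.0, 1]]
```

Call:
{"op": "jog_arm", "data": {
  "plan": [
    [0,0,0,0,0,0,1],
    [0,0,0,0,0,0,1],
    [0,0,0,0,0,0,1],
    [0,0,0,0,0,0,1],
    [0,0,0,0,0,0,1],
    [0,0,0,0,0,0,1],
    [0,0,0,0,0,0,1],
    [0,0,0,0,0,0,1],
    [0,0,0,0,0,0,1],
    [0,0,0,0,0,0,1]
  ]
}}

```text
time: 11.05
position: [0.6526, 0.0884, 0.2025]
ee_rot: [[-0.263, 0.965, -0.0], [0.965, 0.263, -0.0], [0.0, -0.0, -1.0]]
ft_force: [0.4, 0.2, -0.8]
finger_gap: 0.0399
finger_force: 25.5
```

Call:
{"op": "jog_arm", "data": {
  "plan": [
    [0,0,0,0,0,0,1],
    [0,0,0,0,0,0,1],
    [0,0,0,0,0,0,1],
    [0,0,0,0,0,0,1],
    [0,0,0,0,0,0,1],
    [0,0,0,0,0,0,1],
    [0,0,0,0,0,0,1],
    [0,0,0,0,0,0,1],
    [0,0,0,0,0,0,1],
    [0,0,0,0,0,0,1]
  ]
}}

```text
time: 12.05
position: [0.6526, 0.0885, 0.2025]
ee_rot: [[-0.264, 0.965, -0.0], [0.965, 0.264, -0.0], [-0.0, -0.0, -1.0]]
ft_force: [0.6, 0.0, -0.3]
finger_gap: 0.0394
finger_force: 25.5
```

Call:
{"op": "jog_arm", "data": {
  "plan": [
    [0,0,0,0,0,0,1],
    [0,0,0,0,0,0,1],
    [0,0,0,0,0,0,1],
    [0,0,0,0,0,0,1],
    [0,0,0,0,0,0,1],
    [0,0,0,0,0,0,1],
    [0,0,0,0,0,0,1],
    [0,0,0,0,0,0,1]
  ]
}}

```text
time: 12.85
position: [0.6526, 0.0885, 0.2025]
ee_rot: [[-0.264, 0.965, -0.0], [0.965, 0.264, -0.0], [-0.0, -0.0, -1.0]]
ft_force: [0.1, 0.2, -0.2]
finger_gap: 0.04
finger_force: 25.5
```

```bash
python3 - <<'E'
from pl import *
S=load();look(S);report(S);plan(S,10,[95]*8+[90,80],[0]*10,0.05,[1]*10,wait=405)
E
```

```text
t 12.85 theta pred 393.5 resid [-0.   0.1]
t 12.90 th 395.1 om 31.6 al 15.3 heel-dish radial -1.2 tang 22.3 mm, h 96.5; cmd-meas mm [-0.6 -0.5 -1.5] dal 0.0 gap 0.0396 f 25.5 ft [ 0.4 -0.6 -0.4] q1 0.13 q6 1.44
[[0, 0, 0, 0.0, 0.0, 0.0, 1], [0, 0, 0, 0.0, 0.0, 0.0, 1], [0, 0, 0, 0.23, -0.13, 0.0, 1], [0, 0, 0, 0.6, -0.38, 0.0, 1], [0, 0, 0, 0.58, -0.41, 0.0, 1], [0, 0, 0, 0.55, -0.45, 0.0, 1], [0, 0, 0, 0.53, -0.47, 0.0, 1], [0, 0, 0, 0.5, -0.5, 0.0, 1], [0, 0, 0, 0.47, -0.52, 0.5, 1], [0, 0, 0, 0.44, -0.55, 1.0, 1]]
```

Call:
{"op": "jog_arm", "data": {
  "plan": [
    [0,0,0,0,0,0,1],
    [0,0,0,0,0,0,1],
    [0,0,0,0.23,-0.13,0,1],
    [0,0,0,0.6,-0.38,0,1],
    [0,0,0,0.58,-0.41,0,1],
    [0,0,0,0.55,-0.45,0,1],
    [0,0,0,0.53,-0.47,0,1],
    [0,0,0,0.5,-0.5,0,1],
    [0,0,0,0.47,-0.52,0.5,1],
    [0,0,0,0.44,-0.55,1,1]
  ]
}}

```text
time: 13.9
position: [0.6095, 0.1176, 0.188]
ee_rot: [[-0.264, 0.965, 0.002], [0.965, 0.264, 0.0], [-0.0, 0.002, -1.0]]
ft_force: [-0.1, -0.8, -1.7]
finger_gap: 0.0395
finger_force: 25.5
```

```bash
python3 - <<'E'
from pl import *
S=load();report(S);look(S);report(S);plan(S,10,[68,56,46,38,33,30,30,30,30,30],[0]*10,0.1,[1]*10)
d=env.get_image("scene")["img"]
cv2.imwrite("pics/f.png",cv2.resize(d[120:280,190:350],None,fx=3.5,fy=3.5,interpolation=cv2.INTER_CUBIC))
E
```

```text
t 13.90 th 426.5 om 31.0 al 15.3 heel-dish radial 1.0 tang 3.3 mm, h 82.0; cmd-meas mm [-0.6 -0.9 -1.9] dal -0.0 gap 0.0395 f 25.5 ft [-0.1 -0.8 -1.7] q1 0.19 q6 1.49
t 13.9 theta pred 426.5 resid [-0.1 -0.2]
t 13.95 th 428.0 om 31.0 al 15.3 heel-dish radial 0.3 tang 2.0 mm, h 79.6; cmd-meas mm [ 1.6 -1.   0.4] dal -0.0 gap 0.0398 f 25.6 ft [-1.9  0.2 -2. ] q1 0.19 q6 1.49
[[0, 0, 0, 0.79, -1.15, 1.2, 1], [0, 0, 0, 0.34, -0.61, 1.2, 1], [0, 0, 0, 0.31, -0.63, 1.0, 1], [0, 0, 0, 0.28, -0.64, 0.8, 1], [0, 0, 0, 0.24, -0.65, 0.5, 1], [0, 0, 0, 0.21, -0.66, 0.3, 1], [0, 0, 0, 0.17, -0.67, 0.0, 1], [0, 0, 0, 0.14, -0.68, 0.0, 1], [0, 0, 0, 0.09, -0.69, 0.0, 1], [0, 0, 0, 0.07, -0.68, 0.0, 1]]
```

View pics/f.png

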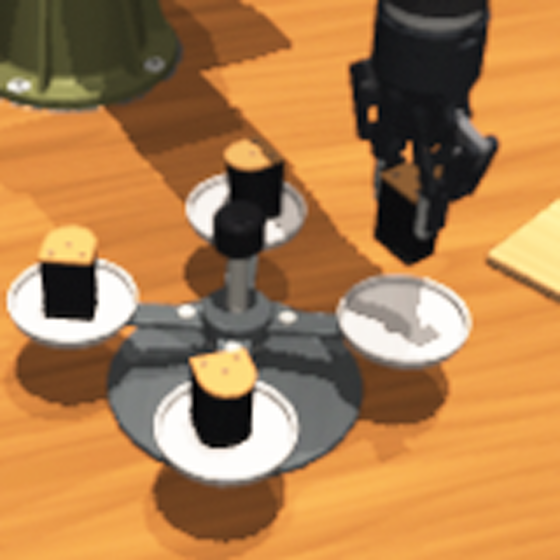

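The heel hangs above the empty dish (dish centre about (403,318) in the crop) and the other three heels stand. I'll lower while following.

Call:
{"op": "jog_arm", "data": {
  "plan": [
    [0,0,0,0.79,-1.15,1.2,1],
    [0,0,0,0.34,-0.61,1.2,1],
    [0,0,0,0.31,-0.63,1.0,1],
    [0,0,0,0.28,-0.64,0.8,1],
    [0,0,0,0.24,-0.65,0.5,1],
    [0,0,0,0.21,-0.66,0.3,1],
    [0,0,0,0.17,-0.67,0,1],
    [0,0,0,0.14,-0.68,0,1],
    [0,0,0,0.09,-0.69,0,1],
    [0,0,0,0.07,-0.68,0,1]
  ]
}}

```text
time: 15.0
position: [0.5341, 0.124, 0.1379]
ee_rot: [[-0.264, 0.965, 0.001], [0.965, 0.264, 0.0], [-0.0, 0.001, -1.0]]
ft_force: [0.0, 0.3, -1.3]
finger_gap: 0.0399
finger_force: 25.6
```

```bash
python3 - <<'E'
from pl import *
S=load();report(S);look(S);plan(S,10,[30]*10,[0]*10,0.03,[1]*10)
E
```

```text
t 15.00 th 460.2 om 30.4 al 15.3 heel-dish radial 0.4 tang 3.0 mm, h 31.9; cmd-meas mm [-0.3 -0.4 -1.9] dal 0.0 gap 0.0399 f 25.6 ft [ 0.   0.3 -1.3] q1 0.23 q6 1.53
t 15.0 theta pred 460.2 resid [0.2 0.2 0.3]
[[0, 0, 0, 0.02, -0.92, 0.0, 1], [0, 0, 0, -0.02, -0.69, 0.0, 1], [0, 0, 0, -0.06, -0.68, 0.0, 1], [0, 0, 0, -0.1, -0.68, 0.0, 1], [0, 0, 0, -0.13, -0.67, 0.0, 1], [0, 0, 0, -0.16, -0.66, 0.0, 1], [0, 0, 0, -0.2, -0.65, 0.0, 1], [0, 0, 0, -0.24, -0.64, 0.0, 1], [0, 0, 0, -0.26, -0.62, 0.0, 1], [0, 0, 0, -0.3, -0.61, 0.0, 1]]
```

Call:
{"op": "jog_arm", "data": {
  "plan": [
    [0,0,0,0.02,-0.92,0,1],
    [0,0,0,-0.02,-0.69,0,1],
    [0,0,0,-0.06,-0.68,0,1],
    [0,0,0,-0.1,-0.68,0,1],
    [0,0,0,-0.13,-0.67,0,1],
    [0,0,0,-0.16,-0.66,0,1],
    [0,0,0,-0.2,-0.65,0,1],
    [0,0,0,-0.24,-0.64,0,1],
    [0,0,0,-0.26,-0.62,0,1],
    [0,0,0,-0.3,-0.61,0,1]
  ]
}}

```text
time: 16.05
position: [0.472, 0.0917, 0.1375]
ee_rot: [[-0.264, 0.965, 0.0], [0.965, 0.264, 0.0], [0.0, 0.0, -1.0]]
ft_force: [-0.0, -0.6, -0.3]
finger_gap: 0.0397
finger_force: 25.6
```

```bash
python3 - <<'E'
from pl import *
S=load();report(S);look(S);plan(S,10,[30]*10,[0]*10,0.02,[1]*10)
E
```

```text
t 16.05 th 491.9 om 29.8 al 15.3 heel-dish radial -0.1 tang 1.8 mm, h 31.5; cmd-meas mm [-0.2 -0.1 -1.5] dal 0.0 gap 0.0397 f 25.6 ft [-0.  -0.6 -0.3] q1 0.19 q6 1.50
t 16.05 theta pred 491.9 resid [0.2 0.1 0. ]
[[0, 0, 0, -0.47, -0.83, 0.0, 1], [0, 0, 0, -0.37, -0.56, 0.0, 1], [0, 0, 0, -0.39, -0.55, 0.0, 1], [0, 0, 0, -0.43, -0.52, 0.0, 1], [0, 0, 0, -0.45, -0.49, 0.0, 1], [0, 0, 0, -0.47, -0.48, 0.0, 1], [0, 0, 0, -0.5, -0.44, 0.0, 1], [0, 0, 0, -0.51, -0.42, 0.0, 1], [0, 0, 0, -0.54, -0.39, 0.0, 1], [0, 0, 0, -0.55, -0.37, 0.0, 1]]
```

Call:
{"op": "jog_arm", "data": {
  "plan": [
    [0,0,0,-0.47,-0.83,0,1],
    [0,0,0,-0.37,-0.56,0,1],
    [0,0,0,-0.39,-0.55,0,1],
    [0,0,0,-0.43,-0.52,0,1],
    [0,0,0,-0.45,-0.49,0,1],
    [0,0,0,-0.47,-0.48,0,1],
    [0,0,0,-0.5,-0.44,0,1],
    [0,0,0,-0.51,-0.42,0,1],
    [0,0,0,-0.54,-0.39,0,1],
    [0,0,0,-0.55,-0.37,0,1]
  ]
}}

```text
time: 17.1
position: [0.4359, 0.0331, 0.1375]
ee_rot: [[-0.264, 0.965, 0.0], [0.965, 0.264, 0.0], [-0.0, 0.0, -1.0]]
ft_force: [0.5, -0.2, -0.7]
finger_gap: 0.0394
finger_force: 25.6
```

```bash
python3 - <<'E'
from pl import *
S=load();report(S);look(S);plan(S,10,[30]*10,[0]*10,0.02,[1]*10)
E
```

```text
t 17.10 th 522.9 om 29.2 al 15.3 heel-dish radial -0.4 tang 1.2 mm, h 31.5; cmd-meas mm [-0.5  0.  -1.5] dal 0.0 gap 0.0394 f 25.6 ft [ 0.5 -0.2 -0.7] q1 0.08 q6 1.38
t 17.1 theta pred 522.9 resid [0.2 0.2 0.1]
[[0, 0, 0, -0.88, -0.5, 0.0, 1], [0, 0, 0, -0.6, -0.28, 0.0, 1], [0, 0, 0, -0.6, -0.26, 0.0, 1], [0, 0, 0, -0.62, -0.23, 0.0, 1], [0, 0, 0, -0.63, -0.19, 0.0, 1], [0, 0, 0, -0.63, -0.16, 0.0, 1], [0, 0, 0, -0.65, -0.13, 0.0, 1], [0, 0, 0, -0.64, -0.1, 0.0, 1], [0, 0, 0, -0.65, -0.06, 0.0, 1], [0, 0, 0, -0.65, -0.03, 0.0, 1]]
```

Call:
{"op": "jog_arm", "data": {
  "plan": [
    [0,0,0,-0.88,-0.5,0,1],
    [0,0,0,-0.6,-0.28,0,1],
    [0,0,0,-0.6,-0.26,0,1],
    [0,0,0,-0.62,-0.23,0,1],
    [0,0,0,-0.63,-0.19,0,1],
    [0,0,0,-0.63,-0.16,0,1],
    [0,0,0,-0.65,-0.13,0,1],
    [0,0,0,-0.64,-0.1,0,1],
    [0,0,0,-0.65,-0.06,0,1],
    [0,0,0,-0.65,-0.03,0,1]
  ]
}}

```text
time: 18.15
position: [0.4347, -0.0353, 0.1375]
ee_rot: [[-0.264, 0.965, -0.0], [0.965, 0.264, -0.0], [-0.0, -0.0, -1.0]]
ft_force: [0.1, -0.3, -0.4]
finger_gap: 0.0398
finger_force: 25.6
```

```bash
python3 - <<'E'
from pl import *
S=load();report(S);look(S);plan(S,10,[30]*10,[0]*4+[1]*6,0.02,[1]*10)
E
```

```text
t 18.15 th 553.4 om 28.7 al 15.3 heel-dish radial -0.7 tang 1.5 mm, h 31.5; cmd-meas mm [-0.7  0.  -1.5] dal 0.0 gap 0.0398 f 25.6 ft [ 0.1 -0.3 -0.4] q1 -0.08 q6 1.22
t 18.15 theta pred 553.4 resid [0.1 0.2 0.2]
[[0, 0, 0, -0.99, 0.01, 0.0, 1], [0, 0, 0, -0.65, 0.05, 0.0, 1], [0, 0, 0, -0.64, 0.08, 0.0, 1], [0, 0, 0, -0.63, 0.12, 0.0, 1], [0, 0, -2.8, -0.63, 0.19, 0.0, 1], [0, 0, -2.8, -0.62, 0.2, 0.0, 1], [0, 0, -2.8, -0.63, 0.19, 0.0, 1], [0, 0, -2.8, -0.62, 0.19, 0.0, 1], [0, 0, -2.8, -0.62, 0.2, 0.0, 1], [0, 0, -2.8, -0.62, 0.19, 0.0, 1]]
```

Call:
{"op": "jog_arm", "data": {
  "plan": [
    [0,0,0,-0.99,0.01,0,1],
    [0,0,0,-0.65,0.05,0,1],
    [0,0,0,-0.64,0.08,0,1],
    [0,0,0,-0.63,0.12,0,1],
    [0,0,-2.8,-0.63,0.19,0,1],
    [0,0,-2.8,-0.62,0.2,0,1],
    [0,0,-2.8,-0.63,0.19,0,1],
    [0,0,-2.8,-0.62,0.19,0,1],
    [0,0,-2.8,-0.62,0.2,0,1],
    [0,0,-2.8,-0.62,0.19,0,1]
  ]
}}

```text
time: 19.2
position: [0.47, -0.0927, 0.1375]
ee_rot: [[-0.533, 0.846, -0.0], [0.846, 0.533, 0.0], [0.0, -0.0, -1.0]]
ft_force: [0.1, -0.5, -0.8]
finger_gap: 0.0399
finger_force: 25.5
```

```bash
python3 - <<'E'
from pl import *
S=load();report(S);look(S);plan(S,10,[30,30,30,27,23,19,15,12,9,7],[1]*10,0.02,[1]*10)
E
```

```text
t 19.20 th 583.3 om 28.1 al 32.2 heel-dish radial -0.7 tang 1.9 mm, h 31.5; cmd-meas mm [-0.9 -0.  -1.4] dal -0.1 gap 0.0399 f 25.5 ft [ 0.1 -0.5 -0.8] q1 -0.19 q6 0.81
t 19.2 theta pred 583.3 resid [0.1 0.1 0.2]
[[0, 0, -2.8, -0.94, 0.28, 0.0, 1], [0, 0, -2.8, -0.61, 0.21, 0.0, 1], [0, 0, -2.8, -0.61, 0.21, 0.0, 1], [0, 0, -2.8, -0.61, 0.21, 0.3, 1], [0, 0, -2.8, -0.61, 0.21, 0.4, 1], [0, 0, -2.8, -0.61, 0.2, 0.4, 1], [0, 0, -2.8, -0.61, 0.21, 0.4, 1], [0, 0, -2.8, -0.6, 0.2, 0.3, 1], [0, 0, -2.8, -0.61, 0.21, 0.3, 1], [0, 0, -2.8, -0.6, 0.2, 0.2, 1]]
```

Call:
{"op": "jog_arm", "data": {
  "plan": [
    [0,0,-2.8,-0.94,0.28,0,1],
    [0,0,-2.8,-0.61,0.21,0,1],
    [0,0,-2.8,-0.61,0.21,0,1],
    [0,0,-2.8,-0.61,0.21,0.3,1],
    [0,0,-2.8,-0.61,0.21,0.4,1],
    [0,0,-2.8,-0.61,0.2,0.4,1],
    [0,0,-2.8,-0.61,0.21,0.4,1],
    [0,0,-2.8,-0.6,0.2,0.3,1],
    [0,0,-2.8,-0.61,0.21,0.3,1],
    [0,0,-2.8,-0.6,0.2,0.2,1]
  ]
}}

```text
time: 20.25
position: [0.529, -0.1232, 0.1142]
ee_rot: [[-0.867, 0.498, -0.0], [0.498, 0.867, 0.0], [0.0, -0.0, -1.0]]
ft_force: [0.1, 0.8, -1.0]
finger_gap: 0.0396
finger_force: 25.5
```

```bash
python3 - <<'E'
from pl import *
S=load();report(S);look(S)
plan(S,6,[4.5,3,1.5,0.5,0,0],[1]*6,0.02,[1]*6)
E
```

```text
t 20.25 th 612.5 om 27.5 al 60.1 heel-dish radial -0.5 tang 1.8 mm, h 8.2; cmd-meas mm [-0.7 -0.3 -1.1] dal -0.1 gap 0.0396 f 25.5 ft [ 0.1  0.8 -1. ] q1 -0.23 q6 0.29
t 20.25 theta pred 612.5 resid [-0.   0.2  0.2]
[[0, 0, -2.7, -0.92, 0.3, 0.25, 1], [0, 0, -2.7, -0.6, 0.21, 0.15, 1], [0, 0, -2.7, -0.59, 0.22, 0.15, 1], [0, 0, -2.7, -0.6, 0.22, 0.1, 1], [0, 0, -2.7, -0.59, 0.22, 0.05, 1], [0, 0, -2.7, -0.59, 0.21, 0.0, 1]]
```

Call:
{"op": "jog_arm", "data": {
  "plan": [
    [0,0,-2.7,-0.92,0.3,0.25,1],
    [0,0,-2.7,-0.6,0.21,0.15,1],
    [0,0,-2.7,-0.59,0.22,0.15,1],
    [0,0,-2.7,-0.6,0.22,0.1,1],
    [0,0,-2.7,-0.59,0.22,0.05,1],
    [0,0,-2.7,-0.59,0.21,0,1]
  ]
}}

```text
time: 20.9
position: [0.5698, -0.1261, 0.1073]
ee_rot: [[-0.972, 0.237, -0.001], [0.237, 0.972, 0.0], [0.001, 0.0, -1.0]]
ft_force: [0.7, 0.9, -1.3]
finger_gap: 0.0397
finger_force: 25.5
```

```bash
python3 - <<'E'
from pl import *
S=load();report(S)
plan(S,3,[-0.5,-1.,-1.5],[1]*3,0.03,[1]*3)
E
```

```text
t 20.90 th 630.4 om 27.2 al 76.3 heel-dish radial -0.5 tang 1.8 mm, h 1.3; cmd-meas mm [-0.5 -0.5 -1.3] dal -0.0 gap 0.0397 f 25.5 ft [ 0.7  0.9 -1.3] q1 -0.22 q6 0.02
[[0, 0, -2.7, -0.65, 0.24, 0.05, 1], [0, 0, -2.7, -0.59, 0.22, 0.05, 1], [0, 0, -2.7, -0.59, 0.22, 0.05, 1]]
```

Call:
{"op": "jog_arm", "data": {
  "plan": [
    [0,0,-2.7,-0.65,0.24,0.05,1],
    [0,0,-2.7,-0.59,0.22,0.05,1],
    [0,0,-2.7,-0.59,0.22,0.05,1]
  ]
}}

```text
time: 21.2
position: [0.5892, -0.1229, 0.1059]
ee_rot: [[-0.995, 0.098, -0.0], [0.098, 0.995, 0.0], [0.0, 0.0, -1.0]]
ft_force: [-0.2, 0.5, 2.1]
finger_gap: 0.0395
finger_force: 25.8
```

```bash
python3 - <<'E'
from pl import *
S=load();report(S)
plan(S,3,[-2,-2.5,-2.5],[1]*3,0.03,[1]*3)
E
```

```text
t 21.20 th 638.5 om 27.0 al 84.4 heel-dish radial -0.4 tang 2.6 mm, h -0.1; cmd-meas mm [-0.6 -0.5 -1.4] dal -0.0 gap 0.0395 f 25.8 ft [-0.2  0.5  2.1] q1 -0.21 q6 -0.11
[[0, 0, -2.7, -0.58, 0.21, 0.05, 1], [0, 0, -2.7, -0.59, 0.22, 0.05, 1], [0, 0, -2.7, -0.58, 0.22, 0.0, 1]]
```

Contact has just begun (vertical force up about 3 N). I'll release while still going round, then lift.

Call:
{"op": "jog_arm", "data": {
  "plan": [
    [0,0,-2.7,-0.59,0.22,0,0.6],
    [0,0,-2.7,-0.59,0.22,0,0.3],
    [0,0,-2.7,-0.59,0.22,0,0],
    [0,0,-2.7,-0.59,0.22,0,0],
    [0,0,-2.7,-0.59,0.22,0,0],
    [0,0,-2.7,-0.59,0.22,-1.5,0],
    [0,0,-2.7,-0.59,0.22,-3,0],
    [0,0,-2.6,-0.59,0.22,-4,0],
    [0,0,-1.5,-0.3,0.1,-4,0],
    [0,0,0,0,0,-3,0]
  ]
}}

```text
time: 22.2
position: [0.6381, -0.1004, 0.2638]
ee_rot: [[-0.955, -0.298, 0.002], [-0.298, 0.955, -0.0], [-0.002, -0.001, -1.0]]
ft_force: [1.0, 1.5, -0.8]
finger_gap: 0.0856
finger_force: 0.0
```

```bash
python3 - <<'E'
from pl import *
S=load();print(dishes());look(S);s=env.read_state();print(s["position"],s["ft_force"],s["finger_gap"],omega(S,s["time"]))
d=env.get_image("scene")["img"]
cv2.imwrite("pics/z.png",cv2.resize(d[110:290,180:440],None,fx=3,fy=3,interpolation=cv2.INTER_CUBIC))
E
```

```text
(22.2, [(np.float64(36.9), np.float64(0.62), np.float64(0.1296)), (np.float64(127.0), np.float64(0.63), np.float64(0.1301))])
t 22.25 theta pred 666.6 resid [1.8 1.8]
[ 0.63991736 -0.10087567  0.26659401] [ 0.14262513  0.21215575 -0.01460446] 0.08505208145661906 26.520542359991623
```

View pics/z.png

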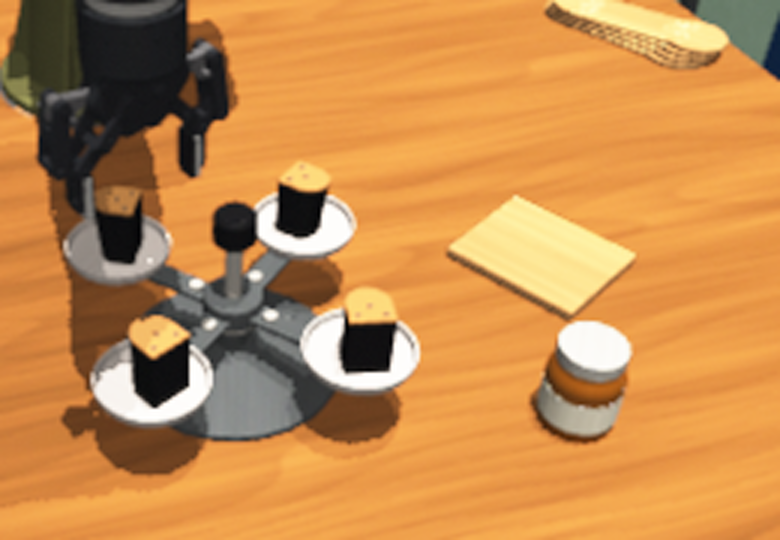

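All four heels stand upright in their dishes, including the loaded one at lower left (160,365). The hand is clear above and the stand is turning, so I'm handing in.

```bash
python3 -c "
from h import *
print(dishes());print(env.finish_job())"
```

```text
(22.35, [(np.float64(41.2), np.float64(0.63), np.float64(0.1297)), (np.float64(131.2), np.float64(0.63), np.float64(0.1299))])
the job is handed in; nothing more can be done
None
```

I handed the job in at about 22 s: the heel was released upright in the empty dish, the hand was clear above it, the stand was still turning at about 0.47 rad/s, and the other three heels and the jar were standing; I kept the arm well away from the mug but did not check it in the last picture, and the hand-in returned no verdict.

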